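# Draw a camera monopod out to its second stop and hold it ready

### The job

The camera monopod on the bench is shut, with its head lying behind the low bench stop bar. Roll it along the bench until the release button on its sleeve faces sideways, then squeeze the button in and draw the sleeve away, against the bar, all the way to the second (last) stop. Let the button spring out again so that the rod is locked there, then take the monopod by its ribbed grip, lift it roughly level to some 10 cm or more above the bench and finish while holding it like that, still extended, leaving the small things round about where they are.

Things in the scene. Friction and masses are not known exactly. Their poses are not given: they have to be found in the camera images.
- bench_stop: Flat steel bar 200x16x7 mm, screwed to the bench, cannot move. Origin at the centre of its underside, x along its length. The monopod lies across it: head plate on the bar's +y side, sleeve on its -y side, only the thin rod passes over it.
- monopod_head (a point): On the monopod's long axis, at the near face of its round head plate (34 mm dia., 11 mm thick, screw stud beyond). y axis: from grip to head. A 16 mm rod runs to -y into the sleeve. The monopod (0.36 kg) lies loose, axis 17 mm up, rolls when pushed and stays where left; rod clears the bar, plate catches behind it when drawn to -y, 2 to 10 mm away at the start.
- monopod_grip (a point): On the long axis, in the ribbed rubber grip, 70 mm behind the sleeve's mouth. y axis: towards the head; z axis: out through the button (z level = button sideways). Sleeve: cylinder 34 mm dia., 170 mm long (70 mm ahead of this point, 100 behind), the first 46 mm a smooth collar, the rest grip; it slides and swivels on the rod. Extended, the whole balances 16 mm ahead of this point.
- monopod_button (a point): Centre of the outer face of the release button: an oblong key 16 mm long (along the axis), 13 mm wide, in the collar 24 mm behind the sleeve's mouth, 46 mm ahead of the grip point, 5 mm proud of the sleeve when out (22 mm off the axis). z axis: outwards through the button; y: towards the head.
- telescope (a joint): How far the sleeve is drawn out along the rod, m: 0 shut, 0.060 first stop, 0.120 second stop and end of travel. About 2 N of sliding friction. At each stop a lock plate on the button drops into a groove of the rod and blocks the sleeve unless the button is pressed; with the button kept pressed it passes the first stop.
- button (a joint): How far the release button is pressed, m: 0 out, 0.005 flush, 0.006 fully in; the rod is free from 0.003 on. The spring takes 2 N to start and 5 N fully in; let go at a stop it springs out by itself, between stops it stays in.
- camera_module: Bystander: small green board camera, 38x38 mm, 26 mm high, loose; leave it alone.
- lens_cap: Bystander: black round lens cap, 52 mm in diameter, 9 mm high, loose; leave it alone.
- hex_key: Bystander: steel hex key, 28x74 mm, 8 mm high, loose; leave it alone.
There are look-alikes about, which are no part of the job. Of the things that look like the part that bears monopod_head, the largest one is meant.

How it is judged:
By the outcome, as a careful person would: the job done as asked, in the order asked, and still so for the second after the job is handed in, while the arm keeps its last pose, push and grip.
It also fails if it takes over 54 s, if anything falls off the work surface, if the arm or the gripper's body presses on something with over 40 N, if the wrist force passes 120 N, or if a joint passes its speed limit or range.

### The arm

A 6-joint arm with a two-finger parallel gripper is mounted at the origin on a cart in front of the work surface, level with it; the furniture and walls round the work are solid. World frame = base frame: x ahead of the robot, y to its left, z up, the work surface at z = 0. Lengths are in m, angles in degrees, forces in N, time in s.
With the tool pointing down it reaches from about 0.4 to 0.825 m from the base axis. Payload 7 kg.
Tool frame: the origin (TCP) lies on the centre line of the jaws, within the pads' length; the fingertips stand 19 mm ahead of it and the grasp point (between the pads) is the TCP (robot.tip_reach is the distance from the TCP to the fingertips, in m); x points along the fingers, z is the direction in which the jaws open and shut, and the axes are right-handed (so a half turn about x gives the same grasp; the last joint's range is limited). The gripper opens to 85 mm and grips with 20 to 120 N. Pads are 22 mm wide; open, the fingers measure 114 mm over their backs; the gripper's body (76 mm by 85 mm) begins 54 mm behind the grasp point. The pads swing forward as they close: fully open they stand 13 mm farther back than shut.
Start: joints at [83.829, 20.546, 0.682, 0, -70.136, -16.507], TCP at [0.26, 0.623, 0.25] pointing down, gripper open.
Joint ranges: [-176.03, 176.03], [-82.01, 121.73], [-58.28, 71.71], [-173.87, 95.51], [-174.79, -0.11], [-173.66, 173.66]. Speed limits (degrees/s): [136.94, 136.94, 172.46, 180, 180, 180].

### API

Orientations are given as a 3x3 rotation matrix whose columns are the frame's x, y, z axes.
In Python, from station import robot gives the robot as it stands. Calls block until the motion is done:
- robot.move_to(position, orientation): joint-space move of the TCP to a pose.
- robot.move_l(position, orientation=None, velocity=0.15, force_limit=None): straight line of the TCP; orientation=None keeps the orientation; velocity is the mean speed in m/s. With force_limit (N) it stops when the force on the tool has changed by that much, and returns True; else False.
- robot.set_joints(angles): joint-space move.
- robot.move_gripper(opening, squeeze=None): opening from 0.0 (shut) to 1.0 (fully open); squeeze is the grip in N (None keeps the last); returns when the fingers have stopped.
- robot.dwell(seconds).
- robot.ik(position, orientation): joint angles nearest the present ones, or None.
- robot.grab_frame(name): name is "scene" or "top" or "wrist"; returns a dict with "frame" (384x512x3 uint8, red, green, blue), "z_map" (384x512 float32, m along the optical axis (not along the pixel's ray), 0 where there is no reading), "mtx" (3x3 intrinsics, pixels), "D" ([k1, k2, p1, p2, k3] as OpenCV has them; the pictures are not rectified), "rvec" (rotation vector, rad) and "tvec" (3), from world to camera coordinates, as OpenCV has them; the wrist camera has in their place "T_tool_cam" (4x4, takes a point from camera to tool coordinates, whose origin is the TCP and whose axes are the tool frame's). Camera axes: x right, y down, z forward; pixel columns grow to the right and rows downward; lengths in m; the calibration is good to about 2 mm. A picture is of the moment at which its call begins: read the wrist's pose just before it.
A pose or a line that the arm cannot do raises robot.PlanningError and nothing moves.
- robot.finish_job(): hands the job in, once; it reports no verdict.
Readings, each from a call of its own:
- robot.get_time(): time.
- robot.get_q(): joint angles.
- robot.get_dq(): joint speeds.
- robot.get_joint_efforts(): joint torques, N m.
- robot.get_eef_pos(): TCP position.
- robot.get_ee_rot(): TCP orientation.
- robot.get_ft_force(): force on the tool from outside, world axes, zero at the start.
- robot.get_torque(): the same for the moment, N m.
- robot.get_width(): opening from 0.0 (shut) to 1.0 (fully open).
Only numpy, scipy, OpenCV 4.12 (cv2) and the standard library are available. Lean on these libraries where they do the work, as an engineer would, in place of code of your own. Each camera call takes 0.05 s, during which the arm holds its last target.

## Working session

There is one attempt and no reset: what is moved stays moved. The work goes in short steps, each a Python script; the robot and the scene stay as the last script left them, time stands still between calls to the robot, and variables do not carry over. Pictures are saved under pics/ and viewed, and the job is handed in when it is done.

```bash
ls; mkdir -p pics
cat > h.py <<'E'
import numpy as np, cv2
from station import robot
def grab(n,fn=None):
    p=np.array(robot.get_eef_pos());R=np.array(robot.get_ee_rot())
    f=robot.grab_frame(n)
    if n=='wrist':
        T=np.eye(4);T[:3,:3]=R;T[:3,3]=p
        f['Twc']=T@np.array(f['T_tool_cam'])
    else:
        Rm,_=cv2.Rodrigues(np.array(f['rvec'],float));T=np.eye(4)
        T[:3,:3]=Rm.T;T[:3,3]=-Rm.T@np.array(f['tvec'],float).ravel();f['Twc']=T
    if fn: cv2.imwrite('pics/'+fn,f['frame'][:,:,::-1])
    return f
def rays(f,uv):
    uv=np.array(uv,float).reshape(-1,1,2)
    n=cv2.undistortPoints(uv,np.array(f['mtx']),np.array(f['D'],float)).reshape(-1,2)
    return np.c_[n,np.ones(len(n))]
def plane(f,uv,z):
    d=rays(f,uv)@f['Twc'][:3,:3].T;o=f['Twc'][:3,3]
    return o+d*((z-o[2])/d[:,2])[:,None]
def cloud(f):
    h,w=f['z_map'].shape
    u,v=np.meshgrid(np.arange(w),np.arange(h))
    r=rays(f,np.c_[u.ravel(),v.ravel()])*f['z_map'].reshape(-1,1)
    return (r@f['Twc'][:3,:3].T+f['Twc'][:3,3]).reshape(h,w,3)
E
python3 - <<'E'
from h import *
import pickle
d={}
for n in ['scene','top','wrist']:
    d[n]=grab(n,n+'0.png')
pickle.dump(d,open('d0.pkl','wb'))
print(robot.get_time(),robot.get_ee_rot(),robot.tip_reach)
E
```

```text
pics
0.15 [[-3.34951671e-04  9.22680967e-01 -3.85564159e-01]
 [-1.21647007e-03 -3.85564271e-01 -9.22680179e-01]
 [-9.99999204e-01  1.59973992e-04  1.25155918e-03]] 0.019
```

View pics/scene0.png

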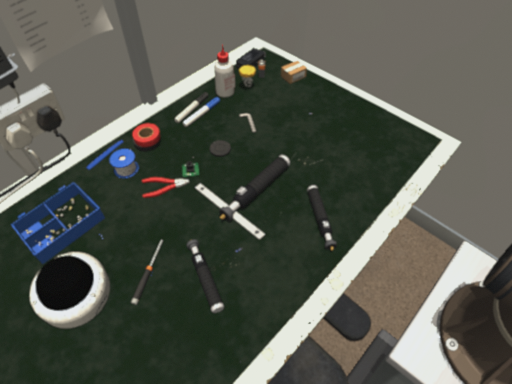

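View pics/top0.png

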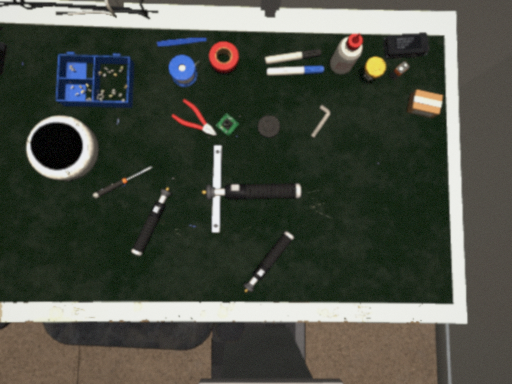

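View pics/wrist0.png

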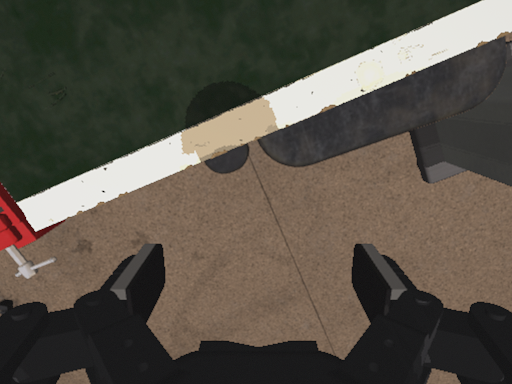

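The top view shows the monopod at about x 205–300, y 190 lying across the white bar (x 217, y 146–232). Two smaller look-alikes lie at (150,222) and (270,262). A small bright patch at (236,188) may be the button.

Run:
```python
from h import *
import pickle
d=pickle.load(open('d0.pkl','rb'))
f=d['top']
print(f['Twc'])
for uv,z in [((217,146),.007),((217,232),.007),((205,192),.017),((300,191),.03),((236,188),.034),((228,124),.01),((268,126),.009),((320,121),.004),((164,190),.01),((290,235),.01),((248,290),.01)]:
    print(uv,plane(f,[uv],z).round(3))
C=cloud(f)
for u in range(196,310,4):
    print(u,[ (C[v,u]*1000).round(0).astype(int).tolist() for v in (182,186,190,194,198)])
im=f['frame'][130:245,180:330,::-1]
cv2.imwrite('pics/topz.png',cv2.resize(im,None,fx=5,fy=5,interpolation=cv2.INTER_CUBIC)[:600])
im=d['scene']['frame'][140:260,180:310,::-1]
cv2.imwrite('pics/scz.png',cv2.resize(im,None,fx=5,fy=5,interpolation=cv2.INTER_CUBIC))
```

```text
[[ 0.0101859  -0.99555767  0.09360112  0.49134834]
 [-0.99946079 -0.01305829 -0.03012641  0.06916573]
 [ 0.03121485 -0.09324378 -0.99515387  0.90357542]
 [ 0.          0.          0.          1.        ]]
(217, 146) [[0.675 0.128 0.007]]
(217, 232) [[0.478 0.125 0.007]]
(205, 192) [[0.567 0.153 0.017]]
(300, 191) [[ 0.571 -0.061  0.03 ]]
(236, 188) [[0.576 0.083 0.034]]
(228, 124) [[0.726 0.104 0.01 ]]
(268, 126) [[0.724 0.011 0.009]]
(320, 121) [[ 0.739 -0.112  0.004]]
(164, 190) [[0.571 0.246 0.01 ]]
(290, 235) [[ 0.473 -0.041  0.01 ]]
(248, 290) [[0.35  0.053 0.01 ]]
196 [[591, 175, 4], [582, 175, 2], [573, 175, 2], [564, 174, 2], [555, 174, 3]]
200 [[591, 166, 3], [582, 166, 1], [573, 165, 4], [564, 165, 4], [555, 165, 2]]
204 [[591, 157, 4], [582, 157, 2], [573, 156, 2], [564, 156, 0], [555, 156, 4]]
208 [[491, 69, 904], [580, 145, 27], [571, 145, 33], [562, 145, 32], [553, 145, 25]]
212 [[592, 139, 2], [583, 138, 3], [571, 136, 27], [562, 136, 28], [555, 138, 2]]
216 [[592, 129, 6], [583, 129, 3], [572, 128, 24], [563, 128, 21], [554, 128, 13]]
220 [[592, 120, -1], [583, 120, 2
[... 1122 characters left out ...]
, -6, 35], [564, -7, 31], [556, -8, 19]]
280 [[594, -18, 2], [582, -16, 31], [572, -15, 37], [564, -16, 31], [556, -17, 17]]
284 [[594, -27, 4], [582, -24, 33], [573, -24, 34], [564, -25, 30], [556, -26, 19]]
288 [[594, -37, 4], [582, -34, 28], [573, -33, 36], [564, -34, 31], [556, -35, 18]]
292 [[594, -46, 4], [582, -43, 28], [573, -42, 33], [564, -42, 33], [557, -46, 3]]
296 [[594, -55, 4], [582, -51, 32], [573, -51, 35], [564, -51, 32], [557, -55, 3]]
300 [[595, -65, 2], [585, -65, 2], [576, -65, -1], [567, -65, 2], [557, -64, 4]]
304 [[595, -74, 3], [586, -74, 1], [576, -74, 4], [567, -74, 2], [558, -74, 2]]
308 [[595, -83, 3], [586, -83, 2], [577, -84, -2], [567, -83, 3], [558, -84, 0]]
```

```bash
sleep 1
```

```text
(no output)
```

View pics/topz.png

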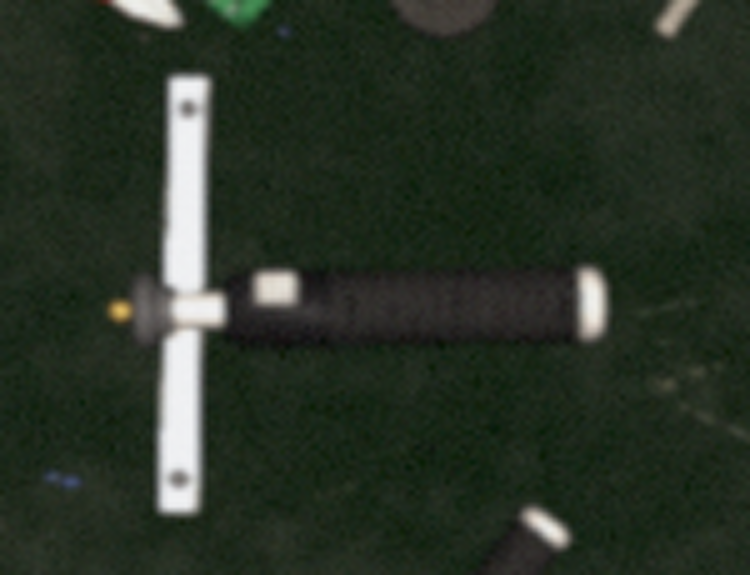

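View pics/scz.png

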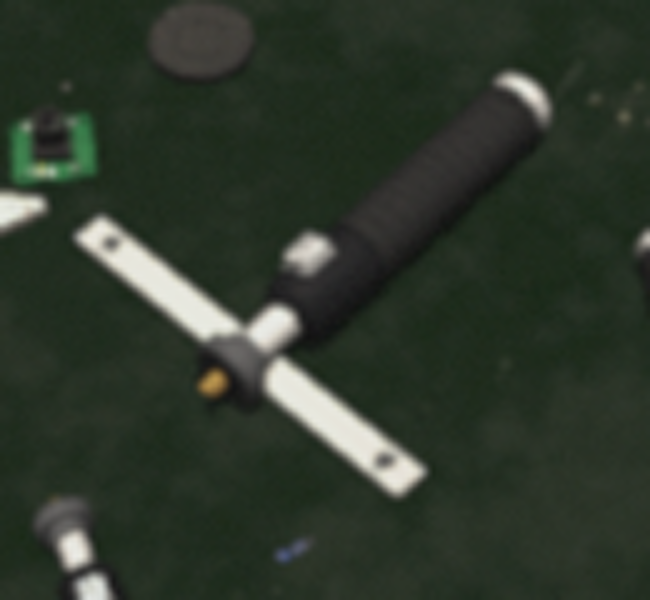

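The zoomed views show the button on the collar at top-zoom (276,287), tipped about 25° from the top towards +x. I'll take a closer look with the wrist camera.

```bash
cat >> h.py <<'E'
def Rdown(yaw=0.):  # jaws open along x rotated by yaw deg
    a=np.radians(yaw);z=np.array([np.cos(a),np.sin(a),0]);x=np.array([0,0,-1.]);return np.c_[x,np.cross(z,x),z]
def prof(f,ys,xlo=.5,xhi=.66,zmin=.012):
    P=cloud(f)[f['z_map']>0].reshape(-1,3)
    out=[]
    for y in ys:
        m=(abs(P[:,1]-y)<.004)&(P[:,0]>xlo)&(P[:,0]<xhi)&(P[:,2]>zmin)&(P[:,2]<.06)
        Q=P[m]
        if len(Q)<8: continue
        A=np.c_[2*Q[:,0],2*Q[:,2],np.ones(len(Q))];s=np.linalg.lstsq(A,Q[:,0]**2+Q[:,2]**2,rcond=None)[0]
        out.append((y,s[0],s[1],np.sqrt(s[2]+s[0]**2+s[1]**2),(Q[:,0].min()+Q[:,0].max())/2,Q[:,2].max()))
    return np.array(out)
E
python3 - <<'E'
from h import *
for y in (0,180):
    print(y,robot.ik([.57,.05,.25],Rdown(y)))
q0=robot.ik([.57,.05,.25],Rdown(0));q1=robot.ik([.57,.05,.25],Rdown(180))
yaw=0 if abs(q0[5])<abs(q1[5]) else 180
print(yaw)
robot.move_to([.57,.06,.25],Rdown(yaw))
f=grab('wrist','w1.png')
import pickle;pickle.dump(f,open('w1.pkl','wb'))
print(robot.get_time(),f['Twc'].round(3))
print(prof(f,np.arange(-.06,.16,.01)).round(4))
E
```

```text
0 [ 24.59806073  10.93081652 -12.6129928    0.         -66.45619068
 155.40193927]
180 [ 24.59806073  10.93081652 -12.6129928    0.         -66.45619068
 -24.59806073]
180
2.4917 [[-1.    -0.002 -0.001  0.57 ]
 [-0.002  0.957  0.289 -0.014]
 [ 0.     0.289 -0.957  0.374]
 [ 0.     0.     0.     1.   ]]
[[-0.06    0.5723  0.0184  0.0147  0.5727  0.0352]
 [-0.05    0.5724  0.0178  0.0163  0.5721  0.036 ]
 [-0.04    0.5721  0.0181  0.0159  0.5722  0.0355]
 [-0.03    0.5718  0.0179  0.016   0.5716  0.0357]
 [-0.02    0.5715  0.0181  0.016   0.5716  0.0358]
 [-0.01    0.5711  0.0183  0.0159  0.5711  0.0358]
 [ 0.      0.5708  0.018   0.0161  0.5711  0.0356]
 [ 0.01    0.5706  0.0177  0.0164  0.5705  0.0362]
 [ 0.02    0.5701  0.0181  0.0161  0.5699  0.0365]
 [ 0.03    0.5699  0.018   0.0161  0.5699  0.0361]
 [ 0.04    0.5696  0.0178  0.0162  0.5699  0.0357]
 [ 0.05    0.5693  0.0182  0.0159  0.5692  0.0353]
 [ 0.06    0.569   0.0179  0.016   0.5693  0.0355]
 [ 0.07    0.5686  0.0179  0.0163  0.5687  0.0355]
 [ 0.08    0.5699  0.0223  0.0148  0.568   0.0406]
 [ 0.09    0.5705  0.0217  0.016   0.568   0.0404]
 [ 0.1     0.5677  0.018   0.0163  0.5674  0.0358]
 [ 0.11    0.5684  0.0254  0.0071  0.5686  0.0325]
 [ 0.12    0.5668  0.0182  0.0073  0.5667  0.0267]
 [ 0.13    0.5665  0.0187  0.0084  0.5667  0.0292]
 [ 0.14    0.5663  0.0197  0.0132  0.5666  0.0364]
 [ 0.15    0.5664  0.0179  0.0157  0.5667  0.0354]]
```

```bash
sleep 1
```

```text
(no output)
```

View pics/w1.png

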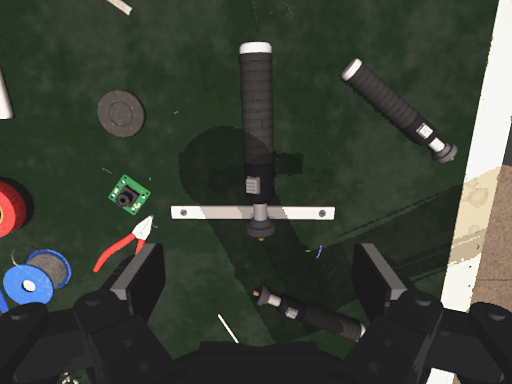

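The wrist view shows the bar from (172,212) to (334,213), the monopod vertical at column 257, its mouth near row 203 and the button at (252,185). Next I'll get the exact mouth, plate and button coordinates.

Run:
```python
from h import *
import pickle
f=pickle.load(open('w1.pkl','rb'))
im=f['frame']
cv2.imwrite('pics/w1z.png',cv2.resize(im[160:250,200:320,::-1],None,fx=6,fy=6,interpolation=cv2.INTER_CUBIC))
print(plane(f,[(252,185)],.037).round(4))
print(plane(f,[(175,207),(175,218),(332,207),(332,218)],.007).round(4))
P=cloud(f)[f['z_map']>0].reshape(-1,3)
m=(abs(P[:,1]-.087)<.006)&(P[:,2]>.012)&(abs(P[:,0]-.57)<.04)
Q=P[m];r=np.hypot(Q[:,0]-.568,Q[:,2]-.0175);a=np.degrees(np.arctan2(Q[:,0]-.568,Q[:,2]-.0175))
for b in range(-90,90,10):
    k=(a>=b)&(a<b+10)
    if k.sum(): print(b,k.sum(),r[k].mean().round(4))
k=(abs(P[:,0]-.567)<.006)&(P[:,1]>.08)&(P[:,1]<.17)
Q=P[k]
for y in np.arange(.08,.17,.003):
    s=Q[abs(Q[:,1]-y)<.0015]
    if len(s):print(y.round(3),np.percentile(s[:,2],80).round(4))
```

```text
[[0.5764 0.0845 0.037 ]]
[[0.671  0.1214 0.007 ]
 [0.672  0.1359 0.007 ]
 [0.4793 0.121  0.007 ]
 [0.4783 0.1354 0.007 ]]
-90 8 0.0168
-70 11 0.0168
-60 15 0.0165
-50 17 0.0166
-40 21 0.0167
-30 30 0.0165
-20 20 0.0168
-10 32 0.0167
0 37 0.0199
10 34 0.0222
20 29 0.022
30 32 0.0222
40 1 0.0213
60 10 0.0171
70 1 0.0163
80 6 0.0168
0.08 0.0366
0.083 0.0372
0.086 0.0378
0.089 0.0367
0.092 0.0377
0.095 0.0347
0.098 0.0348
0.101 0.0342
0.104 0.0342
0.107 0.0328
0.11 0.0308
0.113 0.0255
0.116 0.0255
0.119 0.0256
0.122 0.0252
0.125 0.0255
0.128 0.0255
0.131 0.0273
0.134 0.0289
0.137 0.0293
0.14 0.0335
0.143 0.0345
0.146 0.034
0.149 0.0338
0.152 0.0321
0.158 0.0201
0.164 0.0038
0.167 0.0037
0.17 0.0039
```

```bash
sleep 1
```

```text
(no output)
```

View pics/w1z.png

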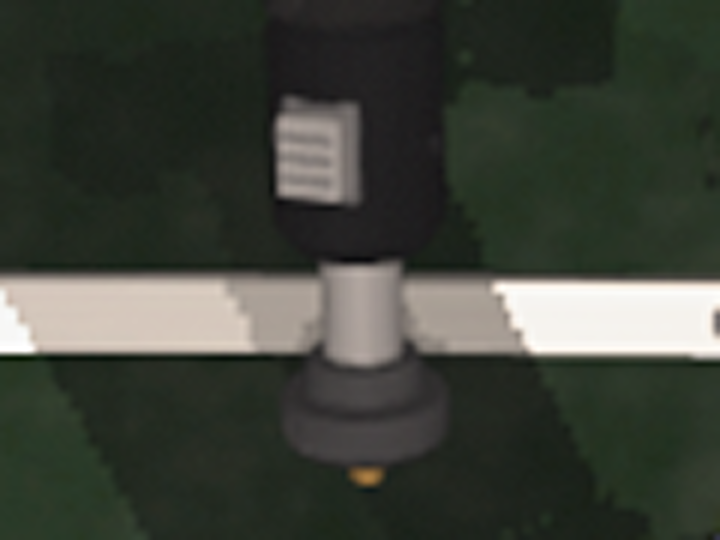

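The button faces about 22° from vertical towards +x, its centre is at y ≈ 0.0855 and the mouth is at y ≈ 0.110. I'll roll the monopod towards +x with two light strokes on top of the grip.

```bash
cat >> h.py <<'E'
def stroke(xc,y,d,F=5):
    R=np.array(robot.get_ee_rot())
    robot.move_to([xc-d/4,y,.068],RY)
    hit=robot.move_l([xc-d/4,y,.046],velocity=.03,force_limit=F)
    p=np.array(robot.get_eef_pos());print('touch',hit,p.round(4),np.round(robot.get_ft_force(),1))
    robot.move_l([p[0]+d,p[1],p[2]],velocity=.05)
    print('end',np.round(robot.get_ft_force(),1))
    robot.move_l([p[0]+d,p[1],.09],velocity=.15)
RY=Rdown(-90)
E
python3 - <<'E'
from h import *
for y in(90,-90):print(y,robot.ik([.57,.02,.07],Rdown(y)))
robot.move_gripper(0.0)
stroke(.570,.02,.022)
robot.move_to([.57,.05,.25],Rdown(180))
f=grab('wrist','w2.png')
print(robot.get_time())
pr=prof(f,np.arange(-.06,.16,.02));print(pr.round(4))
import pickle;pickle.dump(f,open('w2.pkl','wb'))
E
```

```text
90 [  21.66020733   21.16485568  -25.19810676    0.          -43.63703756
 -111.66020733]
-90 [ 21.66020733  21.16485568 -25.19810676   0.         -43.63703756
  68.33979267]
touch True [0.5654 0.0201 0.053 ] [-0.6 -0.9  5.2]
end [-0.6  3.9  4.9]
7.7667
[[-0.06    0.5837  0.0185  0.0145  0.5836  0.0344]
 [-0.04    0.5833  0.018   0.0161  0.5832  0.0356]
 [-0.02    0.5828  0.0179  0.0161  0.5829  0.0352]
 [ 0.      0.582   0.0179  0.0162  0.5821  0.0354]
 [ 0.02    0.5814  0.0179  0.0162  0.5817  0.0354]
 [ 0.04    0.5809  0.018   0.0161  0.5806  0.0354]
 [ 0.06    0.5803  0.0181  0.016   0.5803  0.0354]
 [ 0.08    0.5816  0.016   0.0186  0.5821  0.0359]
 [ 0.1     0.579   0.0181  0.0162  0.5788  0.0357]
 [ 0.12    0.5783  0.0181  0.0073  0.5784  0.0264]
 [ 0.14    0.5893  0.0232  0.005   0.5898  0.032 ]]
```

```bash
sleep 1
```

```text
(no output)
```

View pics/w2.png

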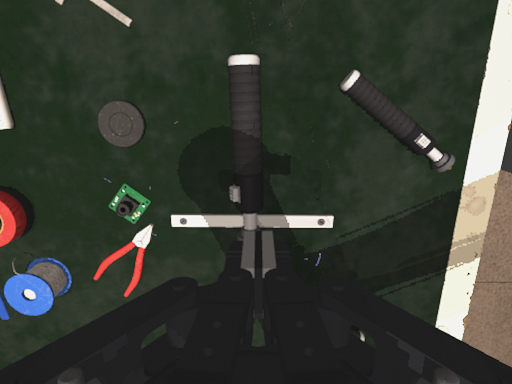

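The wrist view shows the monopod has rolled 11.4 mm (about 38°), and the button is now on the left edge at (235,193), at about 60°. Roughly 30° remains.

Run:
```python
from h import *
f=__import__('pickle').load(open('w2.pkl','rb'))
def ang(f,y,ax,n=''):
    P=cloud(f)[f['z_map']>0].reshape(-1,3)
    m=(abs(P[:,1]-y)<.006)&(P[:,2]>.005)&(abs(P[:,0]-ax)<.04)
    Q=P[m];r=np.hypot(Q[:,0]-ax,Q[:,2]-.0175);a=np.degrees(np.arctan2(Q[:,0]-ax,Q[:,2]-.0175))
    for b in range(0,130,10):
        k=(a>=b)&(a<b+10)
        if k.sum(): print(b,k.sum(),r[k].mean().round(4))
ang(f,.086,.5795)
stroke(.5814,.02,.0172)
robot.move_to([.58,.05,.25],Rdown(180))
robot.move_gripper(1.0)
f=grab('wrist','w3.png');t=grab('scene','s3.png');grab('top','t3.png')
print(robot.get_time())
pr=prof(f,np.arange(-.06,.16,.02));print(pr.round(4))
ang(f,.086,.5885)
cv2.imwrite('pics/w3z.png',cv2.resize(f['frame'][160:260,180:310,::-1],None,fx=6,fy=6,interpolation=cv2.INTER_CUBIC))
cv2.imwrite('pics/s3z.png',cv2.resize(t['frame'][140:260,180:310,::-1],None,fx=5,fy=5,interpolation=cv2.INTER_CUBIC))
import pickle;pickle.dump(f,open('w3.pkl','wb'))
```

```text
0 26 0.0168
10 23 0.0165
20 22 0.0167
30 29 0.0168
40 53 0.0201
50 17 0.0221
60 9 0.022
70 11 0.0222
touch True [0.578  0.0201 0.053 ] [-1.   0.7  5.7]
end [-0.6  3.   4.9]
13.05
[[-0.06    0.5929  0.0184  0.0145  0.5933  0.0348]
 [-0.04    0.5924  0.018   0.016   0.5924  0.0362]
 [-0.02    0.5918  0.0181  0.0159  0.5921  0.0352]
 [ 0.      0.591   0.018   0.016   0.5912  0.0357]
 [ 0.02    0.5905  0.018   0.0162  0.5908  0.0352]
 [ 0.04    0.5901  0.018   0.0161  0.5904  0.0355]
 [ 0.06    0.5894  0.0177  0.0163  0.5894  0.0353]
 [ 0.08    0.5894  0.0151  0.0188  0.5919  0.0358]
 [ 0.1     0.588   0.0177  0.0164  0.5879  0.0356]
 [ 0.12    0.5873  0.0184  0.0071  0.5875  0.0268]
 [ 0.14    0.5864  0.0193  0.0133  0.5863  0.0351]]
0 31 0.0166
10 25 0.0164
20 21 0.0166
30 19 0.0165
40 18 0.0164
50 16 0.0167
60 17 0.0172
70 43 0.0199
80 3 0.0227
110 1 0.0333
```

```bash
sleep 1
```

```text
(no output)
```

View pics/w3z.png

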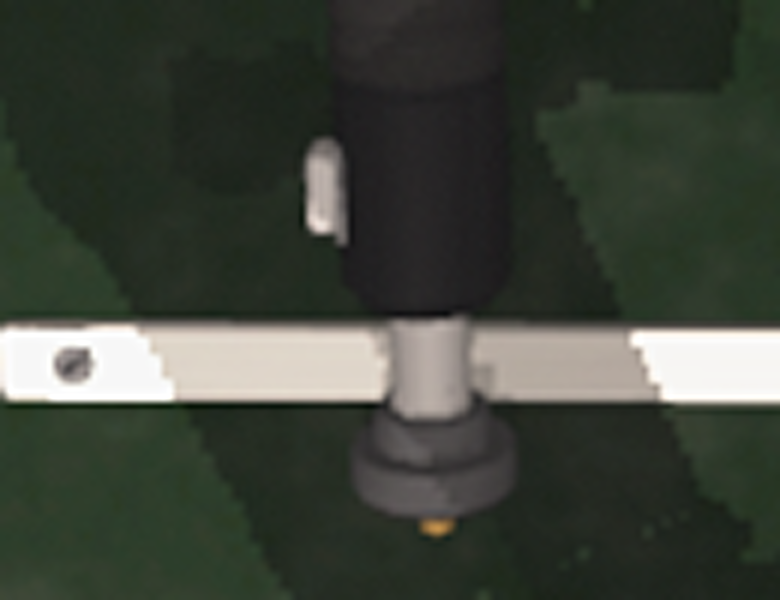

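View pics/s3z.png

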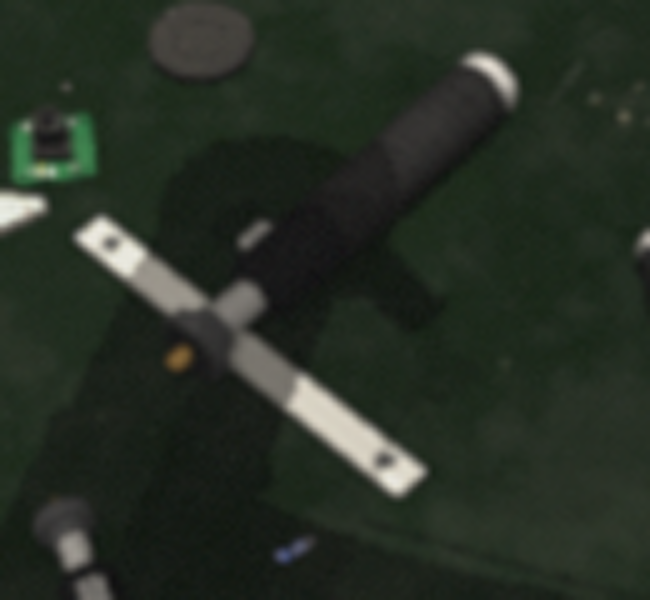

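The button now faces +x, about level (~90°), at zoomed-wrist (325,190). Next I'll squeeze the button and draw the sleeve along the monopod axis, away from the bar.

Run:
```python
from h import *
R=Rdown(181.8)
x0=.5884+.0022; y0=.0855
robot.move_to([x0,y0,.10],R)
robot.move_l([x0,y0,.0215],R,velocity=.1,force_limit=10)
print(np.round(robot.get_eef_pos(),4),np.round(robot.get_ft_force(),1))
robot.move_gripper(0.0,30)
print('w',robot.get_width()*85,np.round(robot.get_ft_force(),1),robot.get_time())
d=np.array([.031,-1,0])
p=np.array(robot.get_eef_pos())
hit=robot.move_l(p+d*.137,velocity=.06,force_limit=11)
q=np.array(robot.get_eef_pos())
print(hit,(q-p).round(4),np.round(robot.get_ft_force(),1),robot.get_width()*85,robot.get_time())
f=grab('top','t4.png');s=grab('scene','s4.png')
cv2.imwrite('pics/s4z.png',cv2.resize(s['frame'][120:260,160:330,::-1],None,fx=4,fy=4,interpolation=cv2.INTER_CUBIC))
```

```text
[0.5911 0.0857 0.0222] [-0.4 -0.4  0.4]
w 32.92277581385618 [-2.4 -0.7  4.5] 15.175
True [ 0.0043 -0.1244  0.    ] [-1.4  4.3  2.7] 32.81392977073819 17.025
```

```bash
sleep 1
```

```text
(no output)
```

View pics/s4z.png

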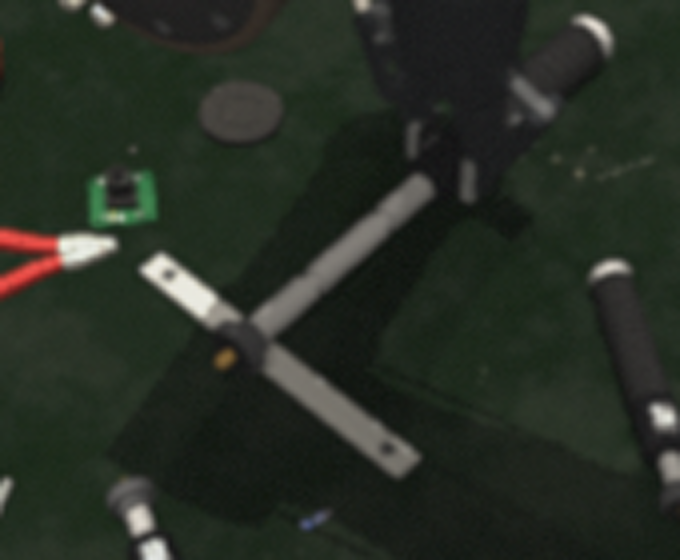

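View pics/t4.png

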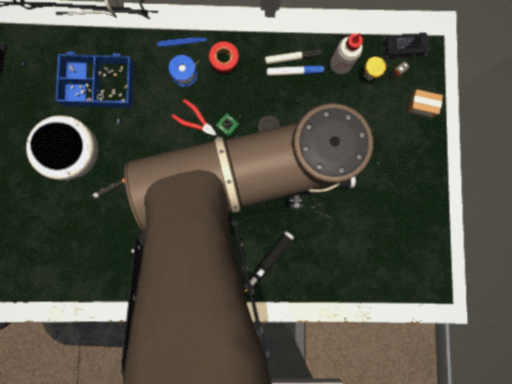

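The sleeve came 124.4 mm (clearance plus 120 mm) and then met a firm stop. The scene view shows the rod fully drawn out from the plate at (240,340) to the mouth at (425,180). I'll let go and check the button.

Run:
```python
from h import *
robot.move_gripper(1.0)
p=np.array(robot.get_eef_pos());print(p.round(4))
robot.move_l([p[0],p[1],.10],velocity=.15)
robot.move_to([.595,-.04,.25],Rdown(181.8))
f=grab('wrist','w5.png')
import pickle;pickle.dump(f,open('w5.pkl','wb'))
print(robot.get_time())
print(prof(f,np.arange(-.18,.16,.015)).round(4))
P=cloud(f)[f['z_map']>0].reshape(-1,3)
k=(abs(P[:,0]-.592)<.012)
Q=P[k]
for y in np.arange(-.06,.17,.004):
    s=Q[abs(Q[:,1]-y)<.002]
    if len(s):print(y.round(3),np.percentile(s[:,2],95).round(4),end=' ')
cv2.imwrite('pics/w5z.png',cv2.resize(f['frame'][60:250,180:320,::-1],None,fx=3,fy=3,interpolation=cv2.INTER_CUBIC))
```

```text
[ 0.5945 -0.0389  0.0217]
19.0583
[[-0.18    0.5957  0.0181  0.0154  0.5956  0.0349]
 [-0.165   0.5954  0.0182  0.0159  0.5951  0.0361]
 [-0.15    0.5951  0.018   0.0161  0.5946  0.0356]
 [-0.135   0.5946  0.0181  0.0159  0.5947  0.0357]
 [-0.12    0.5942  0.018   0.016   0.5941  0.0355]
 [-0.105   0.5937  0.0178  0.0163  0.5935  0.0358]
 [-0.09    0.5935  0.0183  0.0158  0.5936  0.0358]
 [-0.075   0.593   0.0178  0.0163  0.5932  0.0364]
 [-0.06    0.5924  0.0182  0.0158  0.592   0.0357]
 [-0.045   0.593   0.0158  0.0183  0.5951  0.0357]
 [-0.03    0.5929  0.0157  0.0184  0.5943  0.0359]
 [-0.015   0.5917  0.023   0.0099  0.5918  0.0336]
 [ 0.      0.591   0.0177  0.0074  0.5911  0.0259]
 [ 0.015   0.5905  0.0179  0.0074  0.5906  0.0262]
 [ 0.03    0.5901  0.0185  0.0068  0.5901  0.0267]
 [ 0.045   0.59    0.0183  0.0072  0.5902  0.0264]
 [ 0.06    0.5896  0.0182  0.0071  0.5897  0.0263]
 [ 0.075   0.5891  0.0179  0.0074  0.5892  0.0256]
 [ 0.09    0.5887  0.0185  0.0068  0.5887  0.0264]
 [ 0.105   0.5882  0.0179  0.0074  0.5882  0.0263]
 [ 0.12    0.5878  0.0179  0.0075  0.5877  0.0264]
 [ 0.135   0.5873  0.0189  0.013   0.5877  0.0353]
 [ 0.15    0.5878  0.0192  0.0135  0.5881  0.0331]]
-0.06 0.3249 -0.056 0.0346 -0.052 0.3167 -0.048 0.3055 -0.044 0.0344 -0.04 0.0353 -0.036 0.0348 -0.032 0.0346 -0.028 0.0347 -0.024 0.0348 -0.02 0.0346 -0.016 0.0329 -0.012 0.0276 -0.008 0.0257 -0.004 0.0252 0.0 0.0249 0.004 0.0258 0.008 0.0255 0.012 0.0255 0.016 0.0254 0.02 0.0249 0.024 0.023 0.028 0.0253 0.032 0.0256 0.036 0.0255 0.04 0.0255 0.044 0.0259 0.048 0.0257 0.052 0.0256 0.056 0.0252 0.06 0.0256 0.064 0.0255 0.068 0.0256 0.072 0.0256 0.076 0.0251 0.08 0.025 0.084 0.0227 0.088 0.0256 0.092 0.0255 0.096 0.0254 0.1 0.0252 0.104 0.0251 0.108 0.0258 0.112 0.0255 0.116 0.0257 0.12 0.0255 0.124 0.0254 0.128 0.0283 0.132 0.0294 0.136 0.0333 0.14 0.0345 0.144 0.0345 0.148 0.0328 0.16 0.0035 0.164 0.0041 0.168 0.0046
```

```bash
sleep 1
```

```text
(no output)
```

View pics/w5z.png

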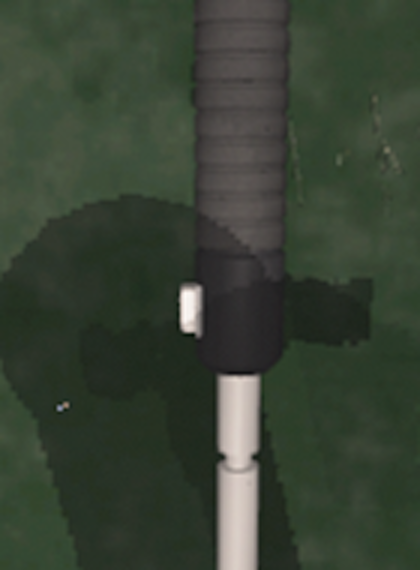

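The sleeve is at the last stop. The button stands proud again at (190,308), and the two other grooves show on the rod 60 mm apart (y ≈ 0.024 and 0.084), with the third under the button. Now I'll grip the ribbed part close to the balance point and lift.

Run:
```python
from h import *
R=Rdown(181.8)
x0,y0=.593,-.0745
robot.move_to([x0,y0,.10],R)
robot.move_l([x0,y0,.0215],R,velocity=.1,force_limit=10)
print(np.round(robot.get_eef_pos(),4))
robot.move_gripper(0.0,70)
print('w',robot.get_width()*85,np.round(robot.get_ft_force(),1))
robot.move_l([x0,y0,.17],velocity=.08)
robot.dwell(.5)
print(np.round(robot.get_eef_pos(),4),np.round(robot.get_ft_force(),1),np.round(robot.get_torque(),2),robot.get_width()*85,robot.get_time())
f=grab('wrist','w6.png');s=grab('scene','s6.png');grab('top','t6.png')
P=cloud(f)[f['z_map']>0].reshape(-1,3)
for y in np.arange(-.03,.18,.01):
    k=(abs(P[:,0]-.589)<.03)&(abs(P[:,1]-y)<.003)&(P[:,2]>.08)
    if k.sum(): print(y.round(3),P[k][:,2].max().round(4),P[k][:,0].mean().round(4))
```

```text
[ 0.5936 -0.0744  0.0222]
w 31.571819094888053 [-2.   0.2  5.4]
[ 0.593  -0.0745  0.17  ] [ 0.  -0.7 -4. ] [-0.01 -0.    0.02] 31.970594651086905 23.7083
```

```bash
sleep 1
```

```text
(no output)
```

View pics/w6.png

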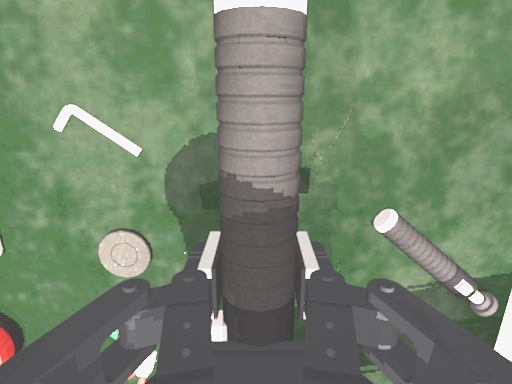

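View pics/s6.png

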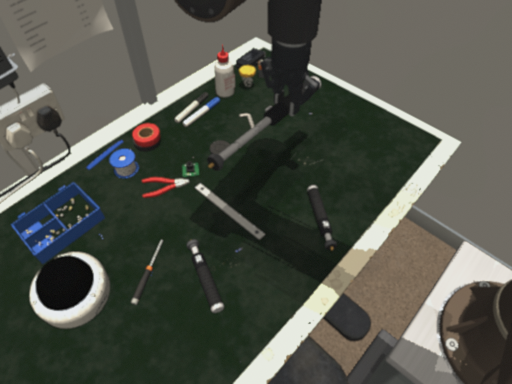

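The monopod is held in the air, extended, with its head at scene (213,160). I'll check level and length from the scene depth and then hand in.

Run:
```python
from h import *
s=grab('scene');P=cloud(s)[s['z_map']>0].reshape(-1,3)
w=grab('wrist');W=cloud(w)[w['z_map']>0].reshape(-1,3)
for n,Q in(('s',P),('w',W)):
  for y in np.arange(-.19,.18,.02):
    k=(abs(Q[:,0]-.59)<.03)&(abs(Q[:,1]-y)<.004)&(Q[:,2]>.10)&(Q[:,2]<.2)
    if k.sum()>3: print(n,y.round(3),k.sum(),np.percentile(Q[k][:,2],[5,95]).round(4))
k=(abs(P[:,0]-.59)<.03)&(P[:,2]>.1)&(P[:,2]<.2);print('ymax',P[k][:,1].max())
print(np.round(robot.get_ft_force(),1),robot.get_time())
```

```text
s -0.17 20 [0.1571 0.1823]
s -0.13 6 [0.1795 0.1834]
s -0.09 6 [0.1758 0.1794]
s -0.07 108 [0.1622 0.1972]
s -0.05 50 [0.1642 0.1822]
s -0.03 56 [0.1632 0.1818]
s -0.01 52 [0.1584 0.1751]
s 0.01 25 [0.1646 0.1732]
s 0.03 21 [0.1663 0.1731]
s 0.05 31 [0.1642 0.1722]
s 0.07 31 [0.162  0.1727]
s 0.09 25 [0.1638 0.1725]
s 0.11 30 [0.1633 0.1727]
s 0.13 29 [0.1642 0.176 ]
s 0.15 112 [0.1538 0.1796]
w -0.17 2606 [0.1717 0.1824]
w -0.15 2130 [0.1713 0.1823]
w -0.13 1815 [0.1716 0.1822]
w -0.11 1581 [0.1711 0.182 ]
w -0.09 2779 [0.1677 0.1991]
w -0.07 1638 [0.1718 0.1904]
w -0.05 1097 [0.1709 0.182 ]
ymax 0.15804885129927482
[-0.4 -0.6 -3. ] 23.9583
```

```bash
python3 -c "
from station import robot
robot.finish_job()"
```

```text
the job is handed in; nothing more can be done
```

The job is handed in at about 24 s of the 54 s allowed, with the monopod extended to its second stop and held up level by the ribbed grip.

**What I did**
- I rolled the monopod towards +x with two light strokes on the grip, about 69° in all, until the button faced sideways.
- I squeezed the button and drew the sleeve 124.4 mm. That is about 4 mm of slack at the bar plus 120 mm, ending on a firm stop.
- I let go, then took the ribbed grip about 10 mm ahead of the grip point and lifted.

**Last checks**
- **Lock:** after release the button stood out again. The two other rod grooves showed 60 and 120 mm ahead of it, which fits the second stop. I did not test the lock with a push.
- **Height and level:** the axis is about 0.165 m above the bench. The depth profile of rod and sleeve is flat from end to end to within about 1 mm.
- **Extension:** the head end is at the same distance along y as before the lift, so the rod is still fully out.
- **Bystanders:** the camera module, lens cap and hex key look unmoved in the final pictures. I compared them by eye and did not re-measure them.

No check failed or disagreed.

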